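Check the tea tin hinges and turn the sign

TASK

Lift the lid of each of the three tea tins to check that it swings freely. Open every free lid right back and leave it open with its tin where it stands; if a lid is stiff, leave it standing ajar with a visible gap and set its tin gently upright inside the dark wooden tray. When all are sorted, turn the sign half a turn so that the tick shows on the far side instead of the circle; do not disturb the jar, cup and cap.

Things in the scene. Friction and masses are not known exactly. Their poses are not given: they have to be found in the camera images.
- tin_a_center (a point): One of three identical-looking loose metal tea tins, 70 long (its x) x 52 wide (its y) x 55 mm high with the lid shut, lid plate another 4 mm thick, about 0.55 kg with its paper sachets. The point is the centre of the tin's box, 27.5 mm up. x runs from the front (tab side, towards the robot at yaw 0) to the hinge, y across, z up. The box can be held across its width, also with the lid ajar.
- tin_a_hinge (a point): Middle of this tin's lid hinge line, at the top of its far end: 35 mm along +x and 27.5 mm above the tin's centre. The hinge line runs along the tin's y.
- tin_a_tab (a point): Centre of the ball-ended finger tab of this tin's lid: a ball 18 mm in diameter that can be pinched across the tin's width from above and pivots between the fingers as the lid swings. It stands 32 mm in front of the lid's front edge, 102 mm from the hinge line, 2 mm above the hinge line when shut. A tongue 10 mm wide joins it to the lid.
- lid_a (a joint): Opening angle of this tin's lid, rad: 0 shut, 1.57 upright, 1.9 right back against its stop. A free lid needs under 0.4 N at the tab; let go below upright it drops shut within half a second, beyond upright it falls back to its stop. A stiff lid needs 1 to 1.5 N at the tab, stays at whatever angle it is let go and jams well short of upright, at about 0.8.
- tin_b_center (a point): One of three identical-looking loose metal tea tins, 70 long (its x) x 52 wide (its y) x 55 mm high with the lid shut, lid plate another 4 mm thick, about 0.55 kg with its paper sachets. The point is the centre of the tin's box, 27.5 mm up. x runs from the front (tab side, towards the robot at yaw 0) to the hinge, y across, z up. The box can be held across its width, also with the lid ajar.
- tin_b_hinge (a point): Middle of this tin's lid hinge line, at the top of its far end: 35 mm along +x and 27.5 mm above the tin's centre. The hinge line runs along the tin's y.
- tin_b_tab (a point): Centre of the ball-ended finger tab of this tin's lid: a ball 18 mm in diameter that can be pinched across the tin's width from above and pivots between the fingers as the lid swings. It stands 32 mm in front of the lid's front edge, 102 mm from the hinge line, 2 mm above the hinge line when shut. A tongue 10 mm wide joins it to the lid.
- lid_b (a joint): Opening angle of this tin's lid, rad: 0 shut, 1.57 upright, 1.9 right back against its stop. A free lid needs under 0.4 N at the tab; let go below upright it drops shut within half a second, beyond upright it falls back to its stop. A stiff lid needs 1 to 1.5 N at the tab, stays at whatever angle it is let go and jams well short of upright, at about 0.8.
- tin_c_center (a point): One of three identical-looking loose metal tea tins, 70 long (its x) x 52 wide (its y) x 55 mm high with the lid shut, lid plate another 4 mm thick, about 0.55 kg with its paper sachets. The point is the centre of the tin's box, 27.5 mm up. x runs from the front (tab side, towards the robot at yaw 0) to the hinge, y across, z up. The box can be held across its width, also with the lid ajar.
- tin_c_hinge (a point): Middle of this tin's lid hinge line, at the top of its far end: 35 mm along +x and 27.5 mm above the tin's centre. The hinge line runs along the tin's y.
- tin_c_tab (a point): Centre of the ball-ended finger tab of this tin's lid: a ball 18 mm in diameter that can be pinched across the tin's width from above and pivots between the fingers as the lid swings. It stands 32 mm in front of the lid's front edge, 102 mm from the hinge line, 2 mm above the hinge line when shut. A tongue 10 mm wide joins it to the lid.
- lid_c (a joint): Opening angle of this tin's lid, rad: 0 shut, 1.57 upright, 1.9 right back against its stop. A free lid needs under 0.4 N at the tab; let go below upright it drops shut within half a second, beyond upright it falls back to its stop. A stiff lid needs 1 to 1.5 N at the tab, stays at whatever angle it is let go and jams well short of upright, at about 0.8.
- tray: Fixed shallow dark wooden tray for tins set aside, 150 (its x) x 130 mm (its y) outside, rim 5 mm thick and 14 mm high; origin at the centre of its underside, its inner floor is 5 mm above that.
- sign_pivot (a point): Centre of the two-sided plywood sign, 77.5 mm above the table on an upright spindle (5 mm thick, top at 122 mm) in a fixed stand 70 mm square, 14 mm high. The panel is 110 wide x 85 high x 6 mm thick, from 35 to 120 mm above the table. The point's axes are the stand's and do not turn with the sign; +x is the far side, away from the robot at yaw 0.
- sign (a joint): Turn of the sign, rad, growing counter-clockwise from above; stops at 0 and 3.14; stays where left (0.02 N m friction). At 0 the panel lies along the stand's y, raised open circle on the stand's +x side, raised tick on the -x side; its end at +y is to be swept towards -x and round. At 3.14 the tick shows on the +x side.
- jar_center (a point): Bystander: glass jar with a grey cap, 110 mm across and 170 mm high; centre, half-way up.
- cup_center (a point): Bystander: open steel cup with a dark foot, 75 mm across and 95 mm high; centre, half-way up.
- cap_center (a point): Bystander: loose grey screw cap lying flat, 84 mm across and 30 mm high; centre, half-way up.
Things that resemble listed ones, but are neither listed nor needed, are in the scene too. Leave any orange look-alike of the part that bears tin_b_center alone.

How it is judged:
By the outcome, as a careful person would: the job done as asked, in the order asked, and still so for the second after the job is handed in, with the robot touching nothing.
It also fails if it takes over 72 s, if anything falls off the work surface, if the arm or the gripper's body presses on something with over 40 N, if the wrist force passes 120 N, or if a joint passes its speed limit or range.

ROBOT

A 7-joint arm with a two-finger parallel gripper is mounted at the origin on the work surface. World frame = base frame: x ahead of the robot, y to its left, z up, the work surface at z = 0. Lengths are in m, angles in rad, forces in N, time in s.
With the tool pointing down it reaches from about 0.35 to 0.9 m from the base axis. Payload 19.9 kg.
Tool frame: the origin (TCP) lies midway between the tips of the shut fingers; the grasp point (between the pads) lies 19 mm behind it; z points along the fingers, y is the line along which they close (so a half turn about z gives the same grasp; the last joint's range is limited). The gripper opens to 94 mm and grips with 3 to 60 N. Pads are 16 mm wide; open, the fingers measure 119 mm over their backs; the gripper's body (75 mm by 177 mm) begins 78 mm behind the grasp point.
Start: joints at [1.23, 0.417, -0.01, 1.614, 0.005, 1.111, -0.053], TCP at [0.184, -0.597, 0.205] pointing down, gripper open.
Joint ranges: [-2.81, 2.81], [-0.39, 2.02], [-1.27, 1.25], [0.06, 2.57], [-1.19, 4.33], [0.19, 2], [-2.82, 2.82]. Speed limits (rad/s): [1.89, 1.89, 2.39, 2.39, 3.01, 3.01, 3.01].

INTERFACE

Orientations are given as a unit quaternion [w, x, y, z].
In Python, from station import manip gives the robot as it stands.
- The arm moves only by the tool jog_arm, never from a script. Its argument "deltas" is a list of rows, each a list of 2 entries, a list of its own where there are three numbers: the shift along the world's x, y, z in cm, then the turn, a rotation vector about the world's x, y, z in degrees. A call has 1 to 10 rows; each row shifts and turns the commanded pose from where the row before left it; what a row does not reach is not made up. A row lasts 1/8 s, in which the tool goes at most 62.5 mm and 10.7 degrees, less where a joint would pass 70% of its speed; a pose out of reach is approached as far as the arm can. A call with a gripper value outside its range is refused whole. "grip" is the opening, from 0 (shut) to 1 (fully open), set as the call begins (left out, the last holds). The fingers move at their own pace and stop on an object; "grip_force" is the grip in N (left out, the last holds). Time passes only in rows, so rows that do not move let the fingers close. It gives the time, the measured TCP pose, the force, the opening and the grip force at its end, in the units of the state.
- manip.get_obs(): the state, without advancing time (a new reading comes with each control period).
- manip.grab_frame(name): name is "scene" or "side" or "wrist"; returns a dict with "img" (480x640x3 uint8, red, green, blue), "z_map" (480x640 float32, m along the optical axis (not along the pixel's ray), 0 where there is no reading), "vertical_fov" (degrees; the focal length in pixels is half the picture's height over the tangent of half this angle, whatever the lens; pixels are square), "cx", "cy" (the principal point, pixels), "xyz" and "rotation" of the camera in the world; the wrist camera has in their place "hand_eye" (4x4, takes a point from camera to tool coordinates, whose origin is the TCP and whose axes are the flange's). Camera axes: x right, y up, looking along -z (the intrinsics and any distortion apply to the point x, -y, -z); pixel columns grow to the right and rows downward; lengths in m; the calibration is good to about 2 mm. A picture is of the moment at which its call begins: read the wrist's pose just before it.
- manip.finish_job(): hands the job in; it is judged then, once.
Trained networks look in a picture, given as the dict that the camera call returned (one of the last four; its "shot" number tells which), for a name from the list of things; names that differ only in an ending like _2 or _b are one class to them, and where a whole thing is asked for, a point or a joint stands for the part that bears it (a point fixed in the world has none). Each returns a list of dicts, best first, with "conf" (0 to 1); they miss things now and then, are a little off and sometimes report something else, mostly with a low value. They report only what shows in the picture. A call takes as long as a camera call. They do not tell look-alikes from the thing itself.
- manip.spot_in(picture, target): "position" ([x, y, z] in m, in world coordinates, good to about 4 mm: the middle of the surface that is visible of it).
- manip.cut_out(picture, target): "pixels" (480x640 bool, what is visible of it).
The state is a dict: "time": time; "joint_positions": joint angles; "qd": joint speeds; "effort": joint torques, N m; "ee_pos": TCP position; "tcp_rot": TCP orientation; "contact_force": force on the tool from outside, world axes, zero at the start; "moment": the same for the moment, N m; "grip_width": opening from 0.0 (shut) to 1.0 (fully open); "grasp_force": force on a finger pad.
Only numpy, scipy, OpenCV 4.12 (cv2) and the standard library are available. Lean on these libraries where they do the work, as an engineer would, in place of code of your own. Each camera call takes 0.05 s, during which the arm holds its last target. There are 200 camera calls.

## Working session

There is one attempt and no reset: what is moved stays moved. The work goes in short steps, Python scripts to look and compute and a tool call to move; the robot and the scene stay as the last step left them, time stands still between calls to the robot, and variables do not carry over. Pictures are saved under pics/ and viewed, at most 10 in all, crops included, and the job is handed in when it is done.

Besides the shell and the picture viewer there is one more tool, called as name(argument=value, ...), one argument or row to a line, values as JSON. jog_arm: Moves the arm, as the interface text tells. Its arguments: {"type":"object","properties":{"deltas":{"type":"array"},"grip":{"type":"number"},"grip_force":{"type":"number"}},"required":["deltas"]}

```bash
mkdir -p pics; cat > h.py <<'E'
import numpy as np, cv2
from station import manip
from scipy.spatial.transform import Rotation as R
def save(f,n,crop=None,s=1):
    im=f["img"][:,:,::-1]
    if crop: x0,y0,x1,y1=crop; im=im[y0:y1,x0:x1]
    cv2.imwrite("pics/"+n,cv2.resize(im,None,fx=s,fy=s))
def cloud(f,obs=None):
    H=480;fl=H/2/np.tan(np.radians(f["vertical_fov"])/2)
    v,u=np.mgrid[0:480,0:640];z=f["z_map"]
    p=np.stack([(u-f["cx"])/fl*z,-(v-f["cy"])/fl*z,-z],-1)
    if "hand_eye" in f:
        q=obs["tcp_rot"];M=np.array(f["hand_eye"]);p=p@M[:3,:3].T+M[:3,3]
        Rm=R.from_quat([q[1],q[2],q[3],q[0]]).as_matrix();w=p@Rm.T+np.array(obs["ee_pos"])
    else:
        r=np.array(f["rotation"])
        if r.size==4: r=R.from_quat([r[1],r[2],r[3],r[0]]).as_matrix()
        w=p@r.T+np.array(f["xyz"])
    w[z==0]=np.nan
    return w
E
ls; python3 - <<'E'
from h import *
o=manip.get_obs();print(o)
for n in("scene","side"):
    f=manip.grab_frame(n);save(f,n+"1.png");print(n,[(k,f[k]) for k in f if k not in("img","z_map")])
    w=cloud(f)
    for t in("tin_a_center","tin_a_tab","tin_a_hinge","tray","sign_pivot","sign","jar_center","cup_center","cap_center"):
        for d in manip.spot_in(f,t): print(t,np.round(d["position"],3),round(d["conf"],2))
E
```

```text
h.py
pics
{'time': 0.0, 'joint_positions': array([ 1.23050156,  0.41797541, -0.01029832,  1.61415991,  0.00471793,
        1.11071212, -0.0529864 ]), 'qd': array([-0.00069611,  0.00079478, -0.00133007,  0.0009082 ,  0.0007196 ,
       -0.00313113, -0.0008823 ]), 'effort': array([-4.85838136e-04, -8.51244664e+01,  6.38027843e-01, -4.25993085e+01,
       -4.88034426e-02,  1.84393994e-02,  1.25773363e-04]), 'ee_pos': array([ 0.18384932, -0.59695388,  0.20483042]), 'tcp_rot': array([-5.98340703e-04,  9.88858869e-01,  1.48854825e-01, -1.45554343e-04]), 'contact_force': array([ 0.05638801,  0.26394179, -0.27220131]), 'moment': array([-0.04204703, -0.01203834, -0.00223062]), 'grasp_force': 0.0, 'grip_width': 0.9994992940211075}
scene [('vertical_fov', 57.78177115319182), ('cx', 312.60778057687537), ('cy', 238.97998478162594), ('xyz', array([0.93894526, 0.35462891, 0.6392701 ])), ('rotation', array([0.34889366, 0.1323851 , 0.34054337, 0.86300499])), ('shot', 1)]
tin_a_center [ 0.572 -0.133  0.052] 0.93
tin_a_center [0.536 0.156 0.059] 0.24
tin_a_center [0.802 0.015 0.028] 0.15
tin_a_tab [ 0.
[... 299 characters left out ...]
.174  0.062] 0.69
cap_center [0.8   0.018 0.03 ] 0.59
side [('vertical_fov', 45.78295893628599), ('cx', 327.6621678133735), ('cy', 236.799202516352), ('xyz', array([0.08889392, 0.80270136, 0.71334078])), ('rotation', array([-0.23062464, -0.13545632,  0.44721072,  0.85350245])), ('shot', 2)]
tin_a_center [ 0.555 -0.119  0.047] 0.56
tin_a_tab [ 0.546 -0.138  0.06 ] 0.88
tin_a_tab [ 0.555 -0.122  0.045] 0.45
tin_a_hinge [ 0.55  -0.12   0.046] 0.57
tray [0.51  0.34  0.004] 0.57
sign_pivot [ 0.508 -0.314  0.011] 0.64
sign [ 0.512 -0.309  0.087] 0.59
jar_center [0.736 0.22  0.112] 0.85
jar_center [ 0.549 -0.136  0.06 ] 0.46
cup_center [ 0.76  -0.171  0.061] 0.62
cap_center [0.787 0.021 0.03 ] 0.71
```

View pics/scene1.png

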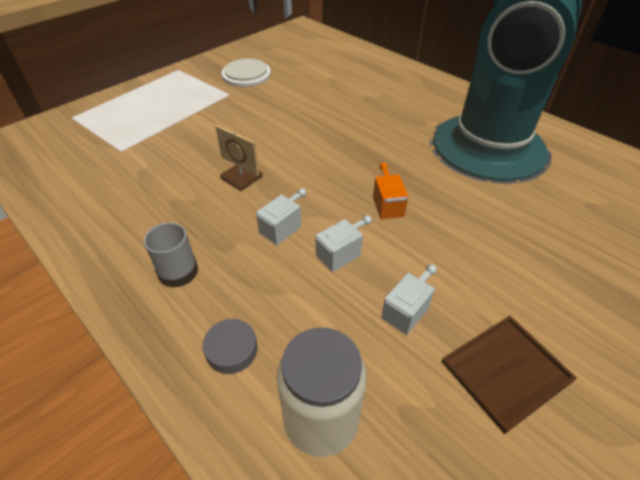

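View pics/side1.png

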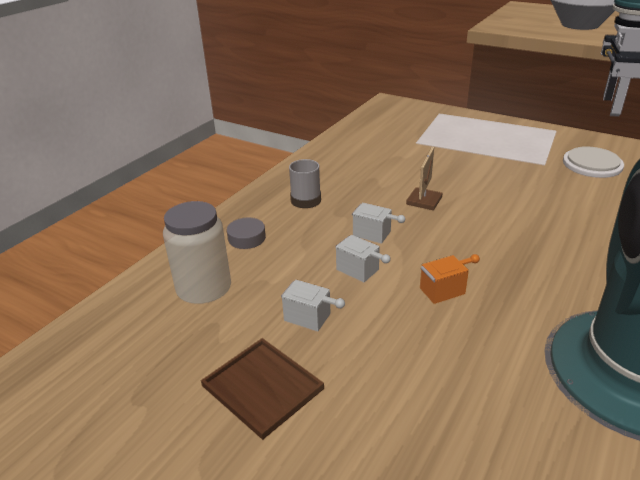

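The scene image shows three grey tins, with bodies at (279,217), (340,243) and (409,300) and tabs at (302,192), (367,219) and (432,269). The only look-alike for them is the orange tin at (391,195), which I'll leave alone. The tray is at (508,372), the sign at (237,158) with its circle facing the far side, the cup at (170,253), the cap at (230,345) and the jar at (322,390).

```bash
python3 - <<'E'
from h import *
for n in("scene","side"):
    f=manip.grab_frame(n);w=cloud(f);im=f["img"].astype(int)
    if n=="scene": save(f,"crop1.png",(200,110,460,350),3)
    sat=im.max(2)-im.min(2)
    def comps(m,mn=30):
        k,l,s,c=cv2.connectedComponentsWithStats(m.astype(np.uint8))
        return [(l==i) for i in range(1,k) if s[i,4]>=mn]
    reg=(w[...,0]>.38)&(w[...,0]<.72)&(w[...,1]>-.25)&(w[...,1]<.3)
    print(n)
    for c in comps(reg&(w[...,2]>.012),100):
        P=w[c];top=P[(P[:,2]>.052)&(P[:,2]<.066)]
        r=cv2.minAreaRect((top[:,:2]*1000).astype(np.float32))
        print("blob",c.sum(),"sat",np.median(sat[c]),"top rect",np.round(r[0]),np.round(r[1]),round(r[2],1),"zmax",P[:,2].max().round(3),"ztop",np.median(top[:,2]).round(3))
        # axis: ball = extreme point from body median
        b=P[P[:,2]>.03]; m=np.median(top[:,:2],0); d=np.linalg.norm(b[:,:2]-m,axis=1)
        e=b[d>np.percentile(d,99.5)-.0]; e=b[d>d.max()-.014]
        print("  tip mean",e.mean(0).round(3),"bodymed",m.round(3))
    # tray
    T=(w[...,0]>.4)&(w[...,0]<.65)&(w[...,1]>.22)&(w[...,1]<.46)&(w[...,2]>.009)&(w[...,2]<.03)
    P=w[T];r=cv2.minAreaRect((P[:,:2]*1000).astype(np.float32));print("tray",r,np.median(P[:,2]))
    S=(w[...,0]>.4)&(w[...,0]<.65)&(w[...,1]<-.23)&(w[...,1]>-.42)&(w[...,2]>.05)&(w[...,2]<.14)
    P=w[S];r=cv2.minAreaRect((P[:,:2]*1000).astype(np.float32));print("sign",r,P[:,2].min(),P[:,2].max())
    S=(w[...,0]>.4)&(w[...,0]<.65)&(w[...,1]<-.23)&(w[...,1]>-.42)&(w[...,2]>.009)&(w[...,2]<.02)
    P=w[S];r=cv2.minAreaRect((P[:,:2]*1000).astype(np.float32));print("stand",r,P[:,2].max())
E
```

```text
scene
blob 1518 sat 7.0 top rect [ 547. -144.] [113.  54.] 4.9 zmax 0.068 ztop 0.061
  tip mean [ 0.499 -0.145  0.063] bodymed [ 0.563 -0.141]
blob 242 sat 122.0 top rect [387. -20.] [14. 33.] 0.1 zmax 0.062 ztop 0.059
  tip mean [ 0.386 -0.021  0.049] bodymed [ 0.386 -0.018]
blob 1683 sat 7.0 top rect [512.  -9.] [ 54. 112.] 82.2 zmax 0.069 ztop 0.061
  tip mean [ 0.464 -0.001  0.063] bodymed [ 0.528 -0.007]
blob 2001 sat 7.0 top rect [523. 157.] [115.  53.] 5.9 zmax 0.069 ztop 0.061
  tip mean [0.475 0.154 0.064] bodymed [0.542 0.159]
blob 439 sat 56.0 top rect [0. 0.] [0. 0.] 0.0 zmax 0.019 ztop nan
  return _methods._mean(a, axis=axis, dtype=dtype,
  ret = ret.dtype.type(ret / rcount)
  ret = um.true_divide(
Traceback (most recent call last):
IndexError: index -1 is out of bounds for axis 0 with size 0
```

View pics/crop1.png

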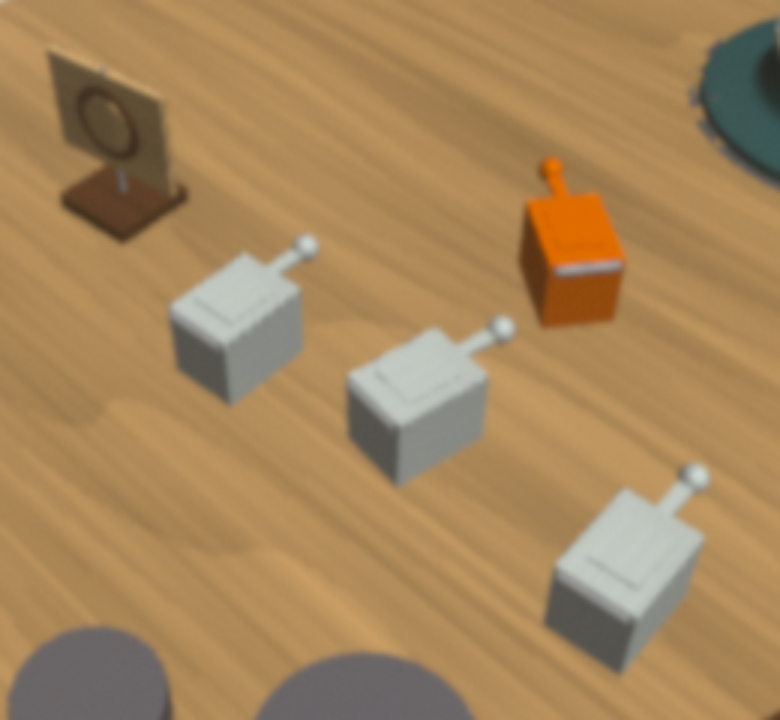

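The crop confirms it: the three grey tins have shut lids and tabs towards the robot, and the orange tin is clearly different.

```bash
python3 - <<'E'
from h import *
from scipy.optimize import least_squares
C={1:[.563,-.141],2:[.528,-.007],3:[.542,.159]}
for n in("scene","side"):
    f=manip.grab_frame(n);w=cloud(f)
    print(n)
    for k,c in C.items():
        m=(np.linalg.norm(w[...,:2]-c,axis=-1)<.1)&(w[...,2]>.04)&(w[...,2]<.08)&(w[...,0]<c[0]+.06)
        P=w[m]
        lid=P[(np.linalg.norm(P[:,:2]-c,axis=1)<.042)&(P[:,2]>.053)]
        far=P[np.linalg.norm(P[:,:2]-c,axis=1)>.055];
        # ball: points in front
        tip=far[far[:,0]<c[0]-.04]
        s=least_squares(lambda x:np.linalg.norm(tip-x,axis=1)-.009,tip.mean(0)-[0,0,.005],loss="soft_l1",f_scale=.002)
        top=P[(P[:,2]>.052)&(P[:,2]<.066)];r=cv2.minAreaRect((top[:,:2]*1000).astype(np.float32))
        print(k,"ball",s.x.round(4),len(tip),"rect",np.round(r[0]),np.round(r[1]),round(r[2],1))
    def rect(name,x0,x1,y0,y1,z0,z1):
        T=(w[...,0]>x0)&(w[...,0]<x1)&(w[...,1]>y0)&(w[...,1]<y1)&(w[...,2]>z0)&(w[...,2]<z1)
        P=w[T];r=cv2.minAreaRect((P[:,:2]*1000).astype(np.float32));print(name,np.round(r[0]),np.round(r[1]),round(r[2],1),P[:,2].max().round(3),len(P))
    rect("tray",.4,.65,.23,.46,.009,.02)
    rect("sign",.4,.65,-.42,-.23,.05,.14)
    rect("signtop",.4,.65,-.42,-.23,.115,.14)
    rect("stand",.4,.65,-.42,-.23,.009,.02)
    rect("cup",.65,.9,-.3,-.1,.06,.12)
    rect("cap",.7,.9,-.08,.1,.02,.04)
    rect("jar",.65,.9,.12,.33,.06,.19)
E
```

```text
scene
1 ball [ 0.4965 -0.1483  0.0584] 66 rect [ 565. -124.] [126. 104.] 56.5
2 ball [ 0.4619 -0.0033  0.0583] 72 rect [511. -10.] [ 55. 113.] 82.6
3 ball [0.4744 0.1526 0.0581] 95 rect [523. 157.] [115.  52.] 5.6
tray [513. 334.] [131. 153.] 77.5 0.019 1656
sign [ 519. -330.] [ 12. 113.] 10.7 0.124 1077
signtop [ 518. -331.] [  9. 112.] 10.7 0.124 179
stand [ 518. -331.] [70. 73.] 5.0 0.02 523
cup [ 772. -194.] [72. 72.] 28.3 0.098 1333
cap [797.   9.] [83. 83.] 36.7 0.035 2137
jar [771. 189.] [102. 106.] 82.6 0.175 8279
side
1 ball [ 0.4979 -0.1473  0.0585] 61 rect [ 546. -143.] [114.  59.] 5.2
2 ball [ 0.4625 -0.0023  0.0583] 72 rect [511.  -8.] [ 55. 117.] 83.2
3 ball [0.4752 0.1533 0.0582] 98 rect [522. 159.] [114.  58.] 3.7
tray [513. 335.] [132. 153.] 77.0 0.02 1511
sign [ 515. -326.] [ 10. 120.] 9.3 0.125 360
signtop [ 516. -327.] [  7. 111.] 9.6 0.125 78
stand [ 517. -329.] [71. 75.] 5.7 0.02 432
cup [ 771. -193.] [71. 78.] 24.2 0.1 735
cap [797.   9.] [82. 88.] 31.0 0.036 777
jar [764. 191.] [105. 104.] 9.0 0.174 4193
```

jog_arm(
  deltas=[
    [[3.1,4.5,0],[0,0,-1.2]],
    [[3.1,4.5,0],[0,0,-1.2]],
    [[3.1,4.5,0],[0,0,-1.2]],
    [[3.1,4.5,0],[0,0,-1.2]],
    [[3.1,4.5,-1],[0,0,-1.2]],
    [[3.1,4.5,-1],[0,0,-1.2]],
    [[3.1,4.5,-2],[0,0,-1.2]],
    [[3.1,4.5,-2],[0,0,-1.2]],
    [[3.1,4.5,-2],[0,0,-1.2]],
    [[3.1,4.5,-2],[0,0,-1.2]],
  ],
  grip=0.45,
  grip_force=6,
)

```text
time: 2.4
ee_pos: [0.4949, -0.1459, 0.1051]
tcp_rot: [0.0, 0.999, 0.044, 0.0]
contact_force: [1.0, -0.7, -0.4]
grip_width: 0.45
grasp_force: 0.0
```

jog_arm(
  deltas=[
    [[0.2,-0.2,-2],[0,0,0]],
    [[0,0,-2],[0,0,0]],
    [[0,0,-1.6],[0,0,0]],
    [[0,0,-1],[0,0,0]],
    [[0,0,0],[0,0,0]],
    [[0,0,0],[0,0,0]],
  ],
)

```text
time: 3.15
ee_pos: [0.4963, -0.1494, 0.04]
tcp_rot: [0.0, 0.999, 0.045, 0.0]
contact_force: [0.5, -0.5, 0.4]
grip_width: 0.453
grasp_force: 0.0
```

jog_arm(
  deltas=[
    [[0,0,0],[0,0,0]],
    [[0,0,0],[0,0,0]],
    [[0,0,0],[0,0,0]],
    [[0,0,0],[0,0,0]],
    [[0,0,0],[0,0,0]],
  ],
  grip=0,
  grip_force=5,
)

```text
time: 3.78
ee_pos: [0.496, -0.1492, 0.0395]
tcp_rot: [-0.0, 0.999, 0.045, -0.0]
contact_force: [-0.9, 1.5, 2.7]
grip_width: 0.186
grasp_force: 5.0
```

jog_arm(
  deltas=[
    [[0.04,0,0.77],[0,0,0]],
    [[0.1,0.01,0.75],[0,0,0]],
    [[0.16,0.01,0.75],[0,0,0]],
    [[0.21,0.02,0.74],[0,0,0]],
  ],
)

```text
time: 4.28
ee_pos: [0.5012, -0.1489, 0.0702]
tcp_rot: [0.0, 0.999, 0.045, 0.0]
contact_force: [-0.2, 1.2, -1.0]
grip_width: 0.188
grasp_force: 5.0
```

jog_arm(
  deltas=[
    [[0.27,0.02,0.72],[0,0,0]],
    [[0.32,0.03,0.69],[0,0,0]],
  ],
)

```text
time: 4.53
ee_pos: [0.5072, -0.1483, 0.0841]
tcp_rot: [-0.0, 0.999, 0.045, -0.0]
contact_force: [0.4, 1.3, -0.9]
grip_width: 0.184
grasp_force: 5.0
```

jog_arm(
  deltas=[
    [[0,0,0],[0,0,0]],
    [[0,0,0],[0,0,0]],
  ],
)

```text
time: 4.78
ee_pos: [0.5069, -0.1484, 0.0834]
tcp_rot: [-0.0, 0.999, 0.045, -0.0]
contact_force: [0.2, 0.7, -0.2]
grip_width: 0.183
grasp_force: 5.0
```

```bash
python3 - <<'E'
from h import *
F=[]
for i in range(4):
    f=manip.grab_frame("side");F.append(manip.get_obs()["contact_force"])
print(np.round(F,2))
save(f,"t1.png",(330,180,430,260),5)
w=cloud(f)
E
```

```text
[[-0.02  0.34  0.01]
 [-0.53  0.81 -0.06]
 [-0.89 -1.17 -0.23]
 [-1.    0.35 -0.94]]
```

View pics/t1.png

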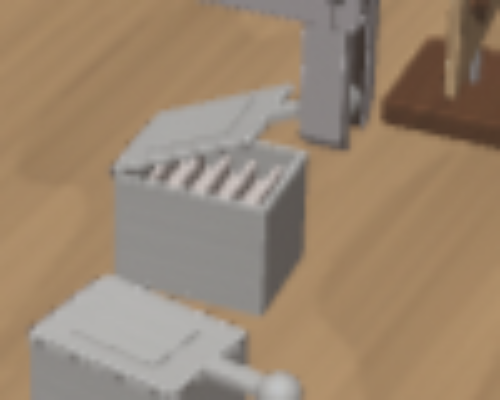

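The lid of tin 1 is ajar at about 0.45 rad and the tin has stayed put. The force reading is too noisy to judge stiffness, so I'll release the tab and see whether the lid stays.

jog_arm(
  deltas=[
    [[0,0,0],[0,0,0]],
    [[0,0,0],[0,0,0]],
    [[0,0,0],[0,0,0]],
    [[0,0,0],[0,0,0]],
    [[0,0,0],[0,0,0]],
    [[0,0,0],[0,0,0]],
  ],
  grip=0.45,
)

```text
time: 5.72
ee_pos: [0.5069, -0.1484, 0.0836]
tcp_rot: [-0.0, 0.999, 0.045, -0.0]
contact_force: [0.4, -0.9, -0.3]
grip_width: 0.454
grasp_force: 0.0
```

```bash
cat >> h.py <<'E'
C={1:(.564,-.142,5.1),2:(.5285,-.0113,-7),3:(.5415,.1588,5)}
def lid(k,cam="side"):
    f=manip.grab_frame(cam);w=cloud(f);x,y,a=C[k];a=np.radians(a)
    d=w[...,:2]-[x,y];u=d[...,0]*np.cos(a)+d[...,1]*np.sin(a);v=-d[...,0]*np.sin(a)+d[...,1]*np.cos(a)
    m=(abs(v)<.022)&(abs(u)<.033)&(w[...,2]>.03)&(w[...,2]<.2)
    P=np.c_[u[m],w[...,2][m]]
    for lo in(-.03,-.015,0,.015):
        s=P[(P[:,0]>lo)&(P[:,0]<lo+.015)]
        if len(s): print(k,cam,"u",lo,"z max/med",s[:,1].max().round(3),np.median(s[:,1]).round(3),len(s))
    return f
E
python3 - <<'E'
from h import *
lid(1);lid(2)
E
```

```text
1 side u -0.03 z max/med 0.065 0.061 84
1 side u -0.015 z max/med 0.064 0.061 79
1 side u 0 z max/med 0.065 0.061 77
1 side u 0.015 z max/med 0.064 0.06 69
2 side u -0.03 z max/med 0.065 0.061 104
2 side u -0.015 z max/med 0.064 0.061 99
2 side u 0 z max/med 0.065 0.061 100
2 side u 0.015 z max/med 0.064 0.061 82
```

Tin 1's lid dropped shut, with its top at 61 mm, so it is free. I'll regrasp the tab and open it right back.

jog_arm(
  deltas=[
    [[-1.0,-0.05,-2.4],[0,0,0]],
    [[0,0,-2.0],[0,0,0]],
    [[0,0,0],[0,0,0]],
  ],
)

```text
time: 6.2
ee_pos: [0.4962, -0.1486, 0.0387]
tcp_rot: [-0.0, 0.999, 0.045, -0.001]
contact_force: [-1.3, -0.6, 0.9]
grip_width: 0.453
grasp_force: 0.0
```

jog_arm(
  deltas=[
    [[0,0,0],[0,0,0]],
    [[0,0,0],[0,0,0]],
    [[0,0,0],[0,0,0]],
    [[0,0,0],[0,0,0]],
  ],
  grip=0,
  grip_force=5,
)

```text
time: 6.7
ee_pos: [0.4973, -0.149, 0.04]
tcp_rot: [0.0, 0.999, 0.045, 0.0]
contact_force: [-0.3, -0.4, 2.4]
grip_width: 0.188
grasp_force: 5.0
```

jog_arm(
  deltas=[
    [[0.14,0.01,1.52],[0,0,0]],
    [[0.37,0.03,1.48],[0,0,0]],
    [[0.59,0.05,1.41],[0,0,0]],
    [[0.79,0.07,1.31],[0,0,0]],
    [[0.98,0.09,1.17],[0,0,0]],
    [[1.14,0.1,1.01],[0,0,0]],
    [[1.28,0.11,0.83],[0,0,0]],
    [[1.39,0.12,0.63],[0,0,0]],
    [[1.47,0.13,0.42],[0,0,0]],
    [[1.52,0.14,0.19],[0,0,0]],
  ],
)

```text
time: 7.95
ee_pos: [0.5949, -0.1401, 0.1397]
tcp_rot: [-0.0, 0.999, 0.045, 0.0]
contact_force: [-0.6, 0.9, -2.2]
grip_width: 0.188
grasp_force: 5.0
```

jog_arm(
  deltas=[
    [[1.53,0.14,-0.04],[0,0,0]],
    [[1.5,0.13,-0.27],[0,0,0]],
    [[0,0,0],[0,0,0]],
  ],
)

```text
time: 8.32
ee_pos: [0.6252, -0.1372, 0.136]
tcp_rot: [-0.0, 0.999, 0.045, 0.0]
contact_force: [1.0, 2.4, 5.6]
grip_width: 0.186
grasp_force: 5.0
```

jog_arm(
  deltas=[
    [[0,0,0],[0,0,0]],
    [[0,0,0],[0,0,0]],
    [[0,0,1],[0,0,0]],
    [[0,0,3],[0,0,0]],
    [[0,0,3.5],[0,0,0]],
    [[-3,1,0],[0,0,-3]],
    [[-3.5,3,0],[0,0,-3]],
    [[-3.5,3.5,0],[0,0,-3]],
    [[-3.5,3.5,-2],[0,0,-3]],
    [[-2.8,2.4,-3],[0,0,0]],
  ],
  grip=0.45,
)

```text
time: 9.57
ee_pos: [0.4602, -0.0025, 0.162]
tcp_rot: [0.0, 0.998, -0.06, 0.001]
contact_force: [1.2, 0.8, -1.8]
grip_width: 0.451
grasp_force: 0.0
```

```bash
python3 - <<'E'
from h import *
f=lid(1);w=cloud(f)
for cam in("side","scene"):
    if cam=="scene": w=cloud(manip.grab_frame(cam))
    m=(abs(w[...,0]-.62)<.06)&(abs(w[...,1]+.14)<.05)&(w[...,2]>.08)
    P=w[m];t=P[P[:,2]>P[:,2].max()-.015];print(len(P),t.mean(0).round(3),P[:,2].max())
    m=(abs(w[...,0]-.55)<.06)&(abs(w[...,1]+.14)<.06)&(w[...,2]>.012)&(w[...,2]<.052);P=w[m];print(P.min(0).round(3),P.max(0).round(3))
E
```

```text
1 side u -0.03 z max/med 0.055 0.042 17
1 side u -0.015 z max/med 0.052 0.046 33
1 side u 0 z max/med 0.058 0.047 42
1 side u 0.015 z max/med 0.059 0.048 45
353 [ 0.63  -0.131  0.155] 0.16230912578387002
[ 0.525 -0.173  0.012] [ 0.599 -0.11   0.052]
339 [ 0.634 -0.133  0.157] 0.16284607799920076
[ 0.525 -0.172  0.012] [ 0.601 -0.112  0.052]
```

Tin 1's lid is open against its stop and the tin hasn't moved. Next is tin 2.

jog_arm(
  deltas=[
    [[0.2,0,-4],[0,0,0]],
    [[0,0,-4],[0,0,0]],
    [[0,0,-3],[0,0,0]],
    [[0,0,-1.3],[0,0,0]],
    [[0,0,0],[0,0,0]],
  ],
)

```text
time: 10.3
ee_pos: [0.4632, -0.0038, 0.0384]
tcp_rot: [-0.0, 0.998, -0.06, -0.0]
contact_force: [0.4, 0.7, 0.3]
grip_width: 0.452
grasp_force: 0.0
```

jog_arm(
  deltas=[
    [[0,0,0],[0,0,0]],
    [[0,0,0],[0,0,0]],
    [[0,0,0],[0,0,0]],
    [[0,0,0],[0,0,0]],
  ],
  grip=0,
  grip_force=5,
)

```text
time: 10.8
ee_pos: [0.4633, -0.0037, 0.0386]
tcp_rot: [-0.0, 0.998, -0.06, 0.0]
contact_force: [0.3, -0.2, 4.6]
grip_width: 0.186
grasp_force: 5.0
```

jog_arm(
  deltas=[
    [[0.14,-0.02,1.52],[0,0,0]],
    [[0.37,-0.05,1.48],[0,0,0]],
    [[0.59,-0.07,1.41],[0,0,0]],
    [[0,0,0],[0,0,0]],
  ],
)

```text
time: 11.3
ee_pos: [0.4749, -0.0052, 0.0836]
tcp_rot: [-0.0, 0.998, -0.06, 0.001]
contact_force: [-3.0, 0.0, 0.4]
grip_width: 0.182
grasp_force: 5.0
```

jog_arm(
  deltas=[
    [[0,0,0],[0,0,0]],
    [[0,0,0],[0,0,0]],
    [[0,0,0],[0,0,0]],
    [[0,0,0],[0,0,0]],
    [[0,0,0],[0,0,0]],
    [[0,0,0],[0,0,0]],
  ],
  grip=0.45,
)

```text
time: 12.05
ee_pos: [0.474, -0.0051, 0.0823]
tcp_rot: [-0.0, 0.998, -0.06, -0.0]
contact_force: [-0.3, -1.0, -0.0]
grip_width: 0.453
grasp_force: 0.0
```

```bash
python3 - <<'E'
from h import *
lid(2)
E
```

```text
2 side u -0.03 z max/med 0.065 0.06 67
2 side u -0.015 z max/med 0.064 0.061 92
2 side u 0 z max/med 0.065 0.061 102
2 side u 0.015 z max/med 0.065 0.061 85
```

Tin 2's lid is free too, since it dropped shut.

jog_arm(
  deltas=[
    [[-1.1,0.14,-2.4],[0,0,0]],
    [[0,0,-2.0],[0,0,0]],
    [[0,0,0],[0,0,0]],
  ],
)

```text
time: 12.48
ee_pos: [0.4622, -0.0036, 0.0375]
tcp_rot: [-0.0, 0.998, -0.06, -0.001]
contact_force: [-0.4, -0.2, 0.4]
grip_width: 0.454
grasp_force: 0.0
```

jog_arm(
  deltas=[
    [[0,0,0],[0,0,0]],
    [[0,0,0],[0,0,0]],
    [[0,0,0],[0,0,0]],
    [[0,0,0],[0,0,0]],
  ],
  grip=0,
  grip_force=5,
)

```text
time: 12.98
ee_pos: [0.4633, -0.0037, 0.0387]
tcp_rot: [-0.0, 0.998, -0.06, 0.0]
contact_force: [0.6, -0.7, 3.3]
grip_width: 0.182
grasp_force: 5.0
```

jog_arm(
  deltas=[
    [[0.14,-0.02,1.52],[0,0,0]],
    [[0.37,-0.05,1.48],[0,0,0]],
    [[0.59,-0.07,1.41],[0,0,0]],
    [[0.79,-0.1,1.31],[0,0,0]],
    [[0.98,-0.12,1.17],[0,0,0]],
    [[1.14,-0.14,1.01],[0,0,0]],
    [[1.28,-0.16,0.83],[0,0,0]],
    [[1.39,-0.17,0.63],[0,0,0]],
    [[1.47,-0.18,0.42],[0,0,0]],
    [[1.52,-0.19,0.19],[0,0,0]],
  ],
)

```text
time: 14.22
ee_pos: [0.5609, -0.0159, 0.1383]
tcp_rot: [-0.0, 0.998, -0.06, 0.0]
contact_force: [-0.1, 0.4, -2.3]
grip_width: 0.184
grasp_force: 5.0
```

jog_arm(
  deltas=[
    [[1.53,-0.19,-0.04],[0,0,0]],
    [[1.4,-0.17,-0.23],[0,0,0]],
    [[0,0,0],[0,0,0]],
  ],
)

```text
time: 14.6
ee_pos: [0.59, -0.0194, 0.1351]
tcp_rot: [-0.0, 0.998, -0.06, 0.0]
contact_force: [1.0, -0.9, 4.9]
grip_width: 0.182
grasp_force: 5.0
```

jog_arm(
  deltas=[
    [[0,0,0],[0,0,0]],
    [[0,0,0],[0,0,0]],
    [[0,0,1],[0,0,0]],
    [[0,0,3],[0,0,0]],
    [[0,0,3.5],[0,0,0]],
    [[-2,2.2,0],[0,0,3]],
    [[-2.5,4,0],[0,0,3]],
    [[-2.5,4,0],[0,0,3]],
    [[-2.5,4,-2],[0,0,3]],
    [[-2,3,-3],[0,0,0]],
  ],
  grip=0.45,
)

```text
time: 15.85
ee_pos: [0.4735, 0.1544, 0.1612]
tcp_rot: [-0.0, 0.999, 0.046, 0.001]
contact_force: [0.7, -0.4, -0.6]
grip_width: 0.45
grasp_force: 0.0
```

```bash
python3 - <<'E'
from h import *
f=lid(2);w=cloud(f)
m=(abs(w[...,0]-.6)<.06)&(abs(w[...,1]+.02)<.05)&(w[...,2]>.08)
P=w[m];t=P[P[:,2]>P[:,2].max()-.015];print(len(P),t.mean(0).round(3),P[:,2].max())
E
```

```text
2 side u -0.03 z max/med 0.059 0.049 36
2 side u -0.015 z max/med 0.058 0.046 99
2 side u 0 z max/med 0.057 0.047 63
2 side u 0.015 z max/med 0.056 0.046 46
25 [ 0.575 -0.015  0.094] 0.10162165655650901
```

jog_arm(
  deltas=[
    [[0.1,-0.1,-4],[0,0,0]],
    [[0,0,-4],[0,0,0]],
    [[0,0,-3],[0,0,0]],
    [[0,0,-1.2],[0,0,0]],
    [[0,0,0],[0,0,0]],
  ],
)

```text
time: 16.52
ee_pos: [0.4751, 0.1517, 0.0386]
tcp_rot: [0.0, 0.999, 0.045, -0.0]
contact_force: [-0.5, -0.9, 1.1]
grip_width: 0.455
grasp_force: 0.0
```

jog_arm(
  deltas=[
    [[0,0,0],[0,0,0]],
    [[0,0,0],[0,0,0]],
    [[0,0,0],[0,0,0]],
    [[0,0,0],[0,0,0]],
  ],
  grip=0,
  grip_force=6,
)

```text
time: 17.02
ee_pos: [0.4753, 0.1518, 0.0387]
tcp_rot: [-0.0, 0.999, 0.045, 0.0]
contact_force: [0.2, 0.8, 4.9]
grip_width: 0.181
grasp_force: 6.0
```

jog_arm(
  deltas=[
    [[0.14,0.01,1.52],[0,0,0]],
    [[0.37,0.03,1.48],[0,0,0]],
    [[0.59,0.05,1.41],[0,0,0]],
    [[0,0,0],[0,0,0]],
  ],
)

```text
time: 17.52
ee_pos: [0.4867, 0.1527, 0.0837]
tcp_rot: [-0.0, 0.999, 0.044, 0.001]
contact_force: [-4.3, 0.6, 2.9]
grip_width: 0.185
grasp_force: 6.0
```

jog_arm(
  deltas=[
    [[0,0,0],[0,0,0]],
    [[0,0,0],[0,0,0]],
    [[0,0,0],[0,0,0]],
    [[0,0,0],[0,0,0]],
    [[0,0,0],[0,0,0]],
    [[0,0,0],[0,0,0]],
  ],
  grip=0.45,
)

```text
time: 18.27
ee_pos: [0.486, 0.1526, 0.0824]
tcp_rot: [-0.0, 0.999, 0.045, -0.0]
contact_force: [-0.3, 0.1, -0.8]
grip_width: 0.45
grasp_force: 0.0
```

```bash
python3 - <<'E'
from h import *
lid(3);lid(3,"scene")
E
```

```text
3 side u -0.03 z max/med 0.091 0.084 143
3 side u -0.015 z max/med 0.085 0.051 214
3 side u 0 z max/med 0.079 0.072 144
3 side u 0.015 z max/med 0.071 0.064 117
3 scene u -0.03 z max/med 0.2 0.088 374
3 scene u -0.015 z max/med 0.086 0.081 274
3 scene u 0 z max/med 0.08 0.074 286
3 scene u 0.015 z max/med 0.073 0.066 303
```

Tin 3 is stiff: its lid is staying at about 0.45 rad with nothing holding it. I'll grasp its box across the width.

jog_arm(
  deltas=[
    [[0,0,3],[0,0,0]],
    [[0,0,5],[0,0,0]],
    [[2.8,0.3,0],[0,0,0]],
    [[2.9,0.3,0],[0,0,0]],
    [[0,0,0],[0,0,0]],
  ],
  grip=0.92,
)

```text
time: 19.0
ee_pos: [0.5441, 0.1586, 0.1621]
tcp_rot: [-0.0, 0.999, 0.044, -0.0]
contact_force: [-1.3, -0.4, -0.8]
grip_width: 0.909
grasp_force: 0.0
```

```bash
python3 - <<'E'
from h import *
o=manip.get_obs();f=manip.grab_frame("wrist");save(f,"w3.png");w=cloud(f,o)
m=(abs(w[...,0]-.54)<.09)&(abs(w[...,1]-.16)<.06)&(w[...,2]>.03)&(w[...,2]<.1)
P=w[m];print(len(P));r=cv2.minAreaRect((P[P[:,2]>.055][:,:2]*1000).astype(np.float32));print(r)
f=manip.grab_frame("scene");w=cloud(f)
m=(abs(w[...,0]-.54)<.06)&(abs(w[...,1]-.16)<.06)&(w[...,2]>.012)&(w[...,2]<.054)
P=w[m];r=cv2.minAreaRect((P[:,:2]*1000).astype(np.float32));print(r); print(o["ee_pos"])
m=(abs(w[...,0]-.6)<.06)&(abs(w[...,1]+.02)<.05)&(w[...,2]>.08)
P=w[m];t=P[P[:,2]>P[:,2].max()-.015];print("lid2",len(P),t.mean(0).round(3),P[:,2].max())
E
```

```text
7516
((530.1112060546875, 160.69622802734375), (95.90618896484375, 52.094364166259766), 6.92203426361084)
((548.30078125, 176.23052978515625), (43.964683532714844, 87.99657440185547), 62.92925262451172)
[0.54411159 0.1585505  0.16214198]
lid2 317 [ 0.599 -0.017  0.157] 0.16226065295039427
```

View pics/w3.png

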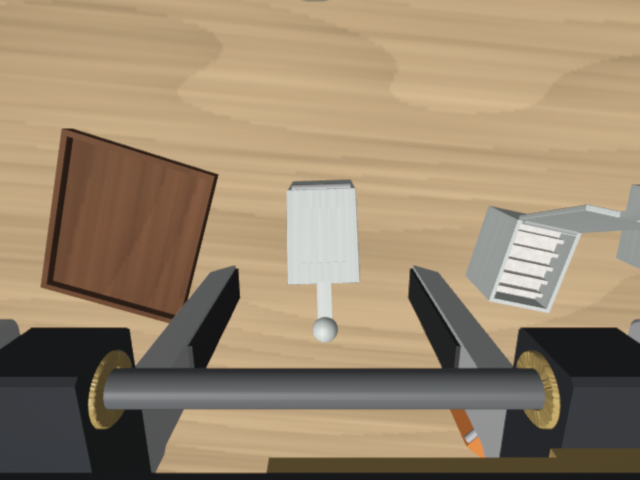

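The wrist view shows tin 3 centred between the open fingers, with its lid at (323,235), tab at (325,329) and hinge at (322,184). Tin 2 stands open at (525,255), and the tray is at (130,225).

jog_arm(
  deltas=[
    [[0,0.1,-4],[0,0,0]],
    [[0,0,-4],[0,0,0]],
    [[0,0,-3.5],[0,0,0]],
    [[0,0,-2],[0,0,0]],
    [[0,0,-1],[0,0,0]],
    [[0,0,0],[0,0,0]],
  ],
)

```text
time: 19.85
ee_pos: [0.543, 0.1597, 0.0177]
tcp_rot: [-0.0, 0.999, 0.045, 0.0]
contact_force: [-0.7, -0.2, 0.6]
grip_width: 0.921
grasp_force: 0.0
```

jog_arm(
  deltas=[
    [[0,0,0],[0,0,0]],
    [[0,0,0],[0,0,0]],
    [[0,0,0],[0,0,0]],
    [[0,0,0],[0,0,0]],
    [[0,0,0],[0,0,0]],
  ],
  grip=0,
  grip_force=25,
)

```text
time: 20.48
ee_pos: [0.5431, 0.1596, 0.0176]
tcp_rot: [-0.0, 0.999, 0.045, 0.0]
contact_force: [-1.3, -1.0, 5.3]
grip_width: 0.553
grasp_force: 24.8
```

jog_arm(
  deltas=[
    [[0,0,0.8],[0,0,0]],
    [[0,0,1.5],[0,0,0]],
    [[0,0,2.2],[0,0,0]],
    [[0,0,1],[0,0,0]],
    [[0,0,0],[0,0,0]],
  ],
)

```text
time: 21.1
ee_pos: [0.5433, 0.1596, 0.0732]
tcp_rot: [-0.0, 0.999, 0.045, 0.001]
contact_force: [0.1, -0.1, -4.4]
grip_width: 0.553
grasp_force: 24.8
```

jog_arm(
  deltas=[
    [[-0.3,1.5,0],[0,0,0]],
    [[-0.5,3,0],[0,0,0]],
    [[-0.7,4,0],[0,0,0]],
    [[-0.7,4,0],[0,0,0]],
    [[-0.5,3,0],[0,0,0]],
    [[-0.3,2,0],[0,0,0]],
    [[0,0,-1.2],[0,0,0]],
    [[0,0,-1.4],[0,0,0]],
    [[0,0,-1.2],[0,0,0]],
    [[0,0,-0.5],[0,0,0]],
  ],
)

```text
time: 22.35
ee_pos: [0.5128, 0.3337, 0.0282]
tcp_rot: [0.0, 0.999, 0.044, -0.001]
contact_force: [0.4, 0.4, -6.0]
grip_width: 0.554
grasp_force: 24.8
```

jog_arm(
  deltas=[
    [[0,0,-0.25],[0,0,0]],
    [[0,0,-0.25],[0,0,0]],
    [[0,0,-0.15],[0,0,0]],
    [[0,0,0],[0,0,0]],
  ],
)

```text
time: 22.85
ee_pos: [0.5131, 0.3346, 0.023]
tcp_rot: [-0.0, 0.999, 0.045, 0.0]
contact_force: [0.0, 0.3, -5.5]
grip_width: 0.559
grasp_force: 24.8
```

jog_arm(
  deltas=[
    [[0,0,-0.05],[0,0,0]],
    [[0,0,0],[0,0,0]],
    [[0,0,0],[0,0,0]],
  ],
)

```text
time: 23.22
ee_pos: [0.5131, 0.3347, 0.0227]
tcp_rot: [-0.0, 0.999, 0.045, 0.0]
contact_force: [-2.0, -1.3, 0.1]
grip_width: 0.551
grasp_force: 24.8
```

jog_arm(
  deltas=[
    [[0,0,-0.05],[0,0,0]],
    [[0,0,0],[0,0,0]],
    [[0,0,0],[0,0,0]],
  ],
)

```text
time: 23.6
ee_pos: [0.5131, 0.3347, 0.0227]
tcp_rot: [-0.0, 0.999, 0.045, 0.0]
contact_force: [-4.7, -4.5, 12.0]
grip_width: 0.553
grasp_force: 24.8
```

The tin is down on the tray floor. Releasing.

jog_arm(
  deltas=[
    [[0,0,0],[0,0,0]],
    [[0,0,0],[0,0,0]],
    [[0,0,0],[0,0,0]],
    [[0,0,0.5],[0,0,0]],
    [[0,0,2],[0,0,0]],
    [[0,0,4],[0,0,0]],
    [[0,0,5],[0,0,0]],
    [[0,0,5],[0,0,0]],
    [[0,0,3],[0,0,0]],
  ],
  grip=0.8,
)

```text
time: 24.72
ee_pos: [0.5133, 0.3351, 0.2212]
tcp_rot: [-0.001, 0.999, 0.045, 0.002]
contact_force: [0.5, -0.2, 0.0]
grip_width: 0.8
grasp_force: 0.0
```

jog_arm(
  deltas=[
    [[0,-5,0],[0,0,0]],
    [[0,-6,0],[0,0,0]],
    [[0,-6,0],[0,0,0]],
    [[0,-6,0],[0,0,0]],
    [[0,-6,0],[0,0,0]],
    [[0,-6,0],[0,0,0]],
    [[0,-6,0],[0,0,0]],
    [[0,-6,0],[0,0,0]],
    [[0,-6,0],[0,0,0]],
    [[0,-6,0],[0,0,0]],
  ],
  grip=0,
)

```text
time: 25.98
ee_pos: [0.5129, -0.2571, 0.2187]
tcp_rot: [0.0, 0.999, 0.045, 0.001]
contact_force: [0.9, 0.5, 1.5]
grip_width: 0.006
grasp_force: 0.0
```

```bash
python3 - <<'E'
from h import *
f=manip.grab_frame("side");save(f,"s2.png");w=cloud(f)
C[3]=(.512,.334,5); lid(3,"scene")
o=manip.get_obs();print(o["ee_pos"],o["joint_positions"].round(2))
for n in("scene","side"):
    f=manip.grab_frame(n);w=cloud(f)
    for z0,z1 in((.1,.121),(.008,.02)):
        T=(abs(w[...,0]-.515)<.07)&(abs(w[...,1]+.33)<.07)&(w[...,2]>z0)&(w[...,2]<z1);P=w[T]
        r=cv2.minAreaRect((P[:,:2]*1000).astype(np.float32));print(n,z0,np.round(r[0]),np.round(r[1]),r[2])
        if z0==.1:
            c=P[:,:2].mean(0);v=np.linalg.svd(P[:,:2]-c,full_matrices=False)[2][0];print("panel dir deg",np.degrees(np.arctan2(v[1],v[0])))
E
```

```text
3 scene u -0.03 z max/med 0.096 0.091 359
3 scene u -0.015 z max/med 0.091 0.085 388
3 scene u 0 z max/med 0.084 0.078 405
3 scene u 0.015 z max/med 0.077 0.071 418
[ 0.51151268 -0.2618334   0.21801565] [ 0.55  0.32 -0.16  1.73  0.06  1.1  -1.12]
scene 0.1 [ 518. -331.] [ 11. 112.] 10.015470504760742
panel dir deg 100.12102184681093
scene 0.008 [ 519. -330.] [71. 72.] 7.229991912841797
side 0.1 [ 516. -328.] [  9. 112.] 8.371405601501465
panel dir deg 98.97367870131279
side 0.008 [ 517. -329.] [72. 76.] 4.331826686859131
```

View pics/s2.png

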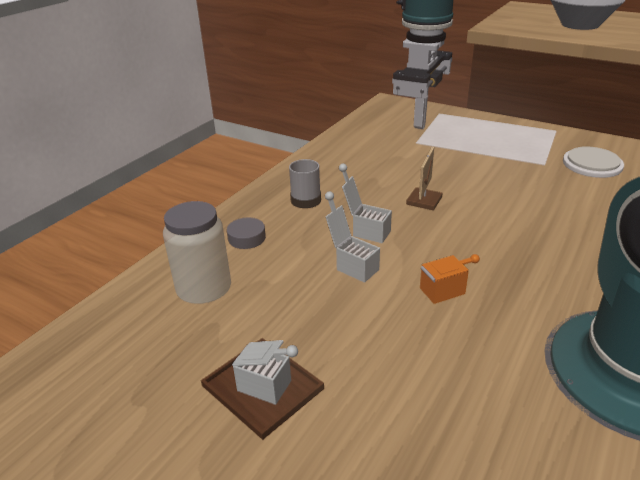

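Both free lids are open, at (345,195) and (338,220). The stiff tin stands upright in the tray with its lid ajar, at (265,372). The sign at (427,178) still shows its first side. Next I'll sweep the sign round with the closed fingers.

jog_arm(
  deltas=[
    [[1.45,-1.2,0],[0,0,0]],
    [[1.4,-1.2,0],[0,0,0]],
    [[0,0,-4],[0,0,0]],
    [[0,0,-4],[0,0,0]],
    [[0,0,-4],[0,0,0]],
    [[0,0,-3.3],[0,0,0]],
    [[0,0,0],[0,0,0]],
  ],
)

```text
time: 27.05
ee_pos: [0.5409, -0.2773, 0.063]
tcp_rot: [-0.001, 0.999, 0.046, -0.001]
contact_force: [-0.3, -0.1, 0.9]
grip_width: 0.005
grasp_force: 0.0
```

jog_arm(
  deltas=[
    [[-0.1,-0.8,0],[0,0,0]],
    [[-0.7,-0.1,0],[0,0,0]],
    [[-0.7,-0.1,0],[0,0,0]],
    [[-1.12,0.09,0],[0,0,0]],
    [[-1.11,-0.2,0],[0,0,0]],
    [[-1.02,-0.48,0],[0,0,0]],
    [[-0.86,-0.73,0],[0,0,0]],
    [[0,0,0],[0,0,0]],
  ],
)

```text
time: 28.05
ee_pos: [0.4845, -0.3036, 0.0639]
tcp_rot: [0.0, 0.999, 0.044, -0.0]
contact_force: [0.6, 1.0, 0.2]
grip_width: 0.004
grasp_force: 0.0
```

jog_arm(
  deltas=[
    [[-0.64,-0.92,0],[0,0,0]],
    [[-0.38,-1.06,0],[0,0,0]],
    [[-0.09,-1.12,0],[0,0,0]],
    [[0.2,-1.11,0],[0,0,0]],
    [[0.48,-1.02,0],[0,0,0]],
    [[0.73,-0.86,0],[0,0,0]],
    [[0.92,-0.64,0],[0,0,0]],
    [[0,0,0],[0,0,0]],
  ],
)

```text
time: 29.05
ee_pos: [0.4984, -0.37, 0.0638]
tcp_rot: [-0.0, 0.999, 0.045, 0.0]
contact_force: [0.4, 0.4, 0.0]
grip_width: 0.003
grasp_force: 0.0
```

```bash
cat >> h.py <<'E'
def sign():
  for n in("scene","side"):
    f=manip.grab_frame(n);w=cloud(f)
    T=(abs(w[...,0]-.515)<.07)&(abs(w[...,1]+.33)<.07)&(w[...,2]>.114)&(w[...,2]<.127);P=w[T]
    if len(P)<10: print(n,len(P));continue
    c=np.median(P[:,:2],0);v=np.linalg.svd(P[:,:2]-c,full_matrices=False)[2][0];print(n,len(P),"panel dir deg",np.degrees(np.arctan2(v[1],v[0]))%180)
E
python3 - <<'E'
from h import *
sign();print(manip.get_obs()["ee_pos"])
E
```

```text
scene 224 panel dir deg 83.90546032196455
side 149 panel dir deg 79.4438476278774
[ 0.49765946 -0.3695548   0.06378533]
```

jog_arm(
  deltas=[
    [[0.5,-0.2,0],[0,0,0]],
    [[0.4,-0.15,0],[0,0,0]],
    [[0.3,-0.05,0],[0,0,0]],
    [[0,0,0],[0,0,0]],
  ],
)

```text
time: 29.65
ee_pos: [0.5077, -0.3739, 0.0637]
tcp_rot: [-0.001, 0.999, 0.044, -0.002]
contact_force: [-14.5, 3.7, 7.5]
grip_width: 0.0
grasp_force: 6.9
```

```bash
python3 - <<'E'
from h import *
sign();print(manip.get_obs()["ee_pos"])
E
```

```text
scene 229 panel dir deg 91.83141782393265
side 129 panel dir deg 88.01410375163196
[ 0.50773242 -0.37384405  0.06365818]
```

jog_arm(
  deltas=[
    [[0.1,0,0],[0,0,0]],
    [[0.05,0,0],[0,0,0]],
    [[0,0,0],[0,0,0]],
  ],
)

```text
time: 30.12
ee_pos: [0.5078, -0.3739, 0.0636]
tcp_rot: [-0.001, 0.999, 0.044, -0.003]
contact_force: [-22.5, 5.7, 14.9]
grip_width: 0.007
grasp_force: 11.3
```

```bash
python3 - <<'E'
from h import *
sign();print(manip.get_obs()["ee_pos"])
E
```

```text
scene 227 panel dir deg 91.71181685933102
side 133 panel dir deg 88.1139030165025
[ 0.50785226 -0.37390517  0.06361147]
```

The force is rising and the panel isn't moving, so it's at its stop. I'll back off and check.

jog_arm(
  deltas=[
    [[-0.5,0,0],[0,0,0]],
    [[-2,0,0],[0,0,0]],
    [[-2,-1,1],[0,0,0]],
    [[0,0,4],[0,0,0]],
    [[0,0,5],[0,0,0]],
    [[0,0,5],[0,0,0]],
    [[-4,0,0],[0,0,0]],
    [[-5,0,0],[0,0,0]],
    [[0,0,0],[0,0,0]],
  ],
)

```text
time: 31.35
ee_pos: [0.3726, -0.3854, 0.2152]
tcp_rot: [0.001, 0.999, 0.043, -0.0]
contact_force: [1.7, 0.0, 1.3]
grip_width: 0.005
grasp_force: 0.0
```

```bash
python3 - <<'E'
from h import *
sign()
f=lid(1,"scene");save(f,"fin.png")
w=cloud(f)
T=(abs(w[...,0]-.517)<.05)&(abs(w[...,1]+.33)<.05)&(w[...,2]>.009)&(w[...,2]<.017);P=w[T]
print(cv2.minAreaRect((P[:,:2]*1000).astype(np.float32)))
E
```

```text
scene 179 panel dir deg 95.09120403168272
side 92 panel dir deg 94.824805086323
1 scene u -0.03 z max/med 0.056 0.046 78
1 scene u -0.015 z max/med 0.056 0.046 121
1 scene u 0 z max/med 0.052 0.046 88
1 scene u 0.015 z max/med 0.057 0.049 12
((517.9134521484375, -330.757568359375), (72.47306060791016, 72.01690673828125), 5.95673131942749)
```

View pics/fin.png

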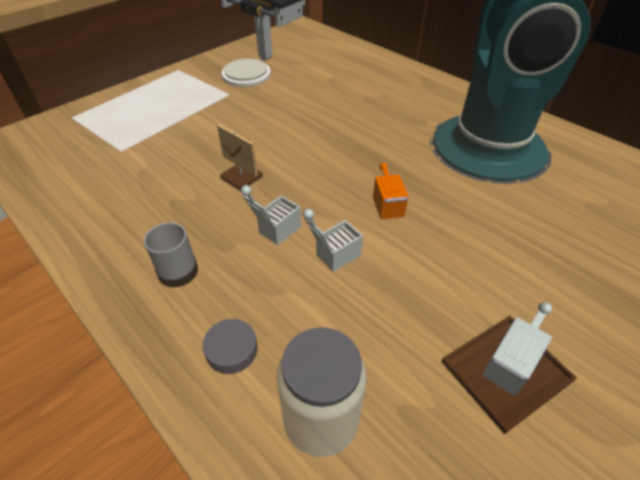

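The final view shows the tick on the far side of the sign at (237,152), with the panel square to its stand at 95°. Both free lids are open, tin 3 stands ajar in the tray at (518,355), and the jar, cup and cap are undisturbed.

```bash
python3 -c "
from station import manip
print(manip.finish_job())"
```

```text
the job is handed in; nothing more can be done
None
```

Job handed in at about 31 s: tins 1 and 2 had free lids and stand open where they were, tin 3 was stiff and is ajar and upright in the tray, the sign shows the tick on the far side, and the jar, cup and cap are undisturbed.

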